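# Swing round the swivel drawer unit, lock it and stow the rubber stoppers

### The arm

A 6-joint arm with a two-finger parallel gripper is mounted at the origin on a cart in front of the work surface, level with it; the furniture and walls round the work are solid. World frame = base frame: x ahead of the robot, y to its left, z up, the work surface at z = 0. Lengths are in m, angles in rad, forces in N, time in s.
With the tool pointing down it reaches from about 0.275 to 0.825 m from the base axis. Payload 4.9 kg.
Tool frame: the origin (TCP) lies between the finger pads; the fingertips stand 8 mm ahead of it and the grasp point (between the pads) lies 11 mm behind it (tip_extent is the distance from the TCP to the fingertips, in m); z points along the fingers, y is the direction in which the jaws open and shut (so a half turn about z gives the same grasp; the last joint's range is limited). The gripper opens to 85 mm and grips with 20 to 120 N. Pads are 22 mm wide; open, the fingers measure 114 mm over their backs; the gripper's body (76 mm by 85 mm) begins 54 mm behind the grasp point. The pads swing forward as they close: fully open they stand 13 mm farther back than shut.
Start: joints at [-1.447, 0.326, -0.193, 1.052, 0, 1.437], TCP at [0.14, -0.532, 0.239] pointing down, gripper open.
Joint ranges: [-2.65, 2.65], [-0.97, 1.79], [-1.3, 1.35], [-1.93, 2.1], [-1.47, 1.37], [-3.14, 3.14]. Speed limits (rad/s): [2.57, 2.57, 3.14, 3.14, 3.14, 3.14].

### API

Orientations are given as a rotation vector (axis times angle).
In Python, from cell import * gives the robot as it stands. Calls block until the motion is done:
- goto(position, orientation): joint-space move of the TCP to a pose.
- servo_line(position, rot=None, velocity=0.15, f_stop=None): straight line of the TCP; rot=None keeps the orientation; velocity is the mean speed in m/s. With f_stop (N) it stops when the force on the tool has changed by that much, and returns True; else False.
- set_joints(angles): joint-space move.
- move_gripper(opening, grasp_force=None): finger opening in m; grasp_force is the grip in N (None keeps the last); returns when the fingers have stopped.
- pause(seconds).
- inverse_kinematics(position, orientation): joint angles nearest the present ones, or None.
- observe(): the state.
- get_image(name): name is "side" or "top"; returns a dict with "frame" (384x512x3 uint8, blue, green, red), "fovy" (degrees; the focal length in pixels is half the picture's height over the tangent of half this angle, whatever the lens; pixels are square), "cx", "cy" (the principal point, pixels), "world_from_camera" (4x4, takes a point from camera to world coordinates). Camera axes: x right, y up, looking along -z (the intrinsics and any distortion apply to the point x, -y, -z); pixel columns grow to the right and rows downward; lengths in m; the calibration is good to about 2 mm. A picture is of the moment at which its call begins. There is no depth.
A pose or a line that the arm cannot do raises PlanningError and nothing moves.
- close_job(): hands the job in, once; it reports no verdict.
Trained networks look in the newest picture that a camera, given by its name, has taken for a name from the list of things; names that differ only in an ending like _2 or _b are one class to them, and where a whole thing is asked for, a point or a joint stands for the part that bears it (a point fixed in the world has none). Each returns a list of dicts, best first, with "conf" (0 to 1); they miss things now and then, are a little off and sometimes report something else, mostly with a low value. They report only what shows in the picture. A call takes as long as a camera call. They do not tell look-alikes from the thing itself.
- cut_out(name, camera): "region" (384x512 bool, what is visible of it) and "rect" ([left, top, right, bottom] in pixels, round what is visible of it).
The state is a dict: "t": time; "qpos": joint angles; "joint_vel": joint speeds; "joint_efforts": joint torques, N m; "ee_pos": TCP position; "eef_rot": TCP orientation; "contact_force": force on the tool from outside, world axes, zero at the start; "wrist_torque": the same for the moment, N m; "finger_gap": finger opening in m.
Only numpy, scipy, OpenCV 4.12 (cv2) and the standard library are available. Lean on these libraries where they do the work, as an engineer would, in place of code of your own. Each camera call takes 0.05 s, during which the arm holds its last target.

### The job

The small one-drawer cabinet on the swivel base is locked in its parked position, with its drawer against the lock bracket. Pull the lock plunger up and twist it so that it stays out by itself, swing the cabinet by its post until the drawer faces clear of the bracket at the other lock position, and twist the plunger back so that its pin drops fully in and locks it there. Then put every rubber stopper lying on the bench into the drawer and slide the drawer fully shut, leaving the other things on the bench where they are.

Things in the scene. Friction and masses are not known exactly. Their poses are not given: they have to be found in the camera images.
- swivel_base: fixed swivel base; origin on the bench under the turntable axis, z up; offsets in mm. Grey lock bracket at its -y side: column 36 wide, y -156 to -180; arm over the rim to y -118, top z 62. Round turntable (radius 150, top z 24) carries a white cabinet 140 deep x 170 wide centred on the axis, closed top at z 90
- turntable (a joint): rad, counter-clockwise from above: 1.571 parked (drawer faces the bracket, base -y), 0 at the only other index hole (drawer faces base -x). Range -0.2 to 1.78, about 1 N at the post, stays where left if unlocked. Locked play 0.01 rad. The round pin tip finds its hole within about 0.02 rad, else rides on the rim (lift 14 mm) until the turntable is moved over the hole
- turn_post (a point): grip point on the black upright post of the turntable: 16 mm round from z 32 to 92 mm, 19 mm head to z 104; this point on its axis at z 80, 130 mm from the turntable axis along the turntable's +y, 37 mm clear of the cabinet's side. Axes turn with the turntable (x from the drawer front to the cabinet's back); at angle 0 they match the base's
- plunger_lift (a joint): lift of the lock plunger, m: 0 pin home in an index hole, 0.014 pin on the rim between holes, 0.018 held out (cross bar on top of the slotted sleeve), 0.024 top stop. A spring pulls it down, 4.5 N at 0, 8 N at 0.018
- plunger_twist (a joint): twist of the T-grip, rad, counter-clockwise from above: 0 cross bar in line with the slot (T-grip long axis along base x), stop at 1.45. Twists only when lifted over 0.018 m (lift to about 0.021); let down at more than 0.3 (1.2 is sure) it stays out; turned back below about 0.15 it drops. Little friction; stays where left on the sleeve
- plunger_grip (a point): centre of the black T-grip on top of the plunger: 46 mm long (this point's x axis), 12 thick (its y axis), 29 tall, top 11 above this point; with the pin home it is at z 112 mm, over base point (0, -134 mm). A 20 mm collar starts 17 below this point; the fixed steel sleeve under it ends at z 84
- drawer (a joint): drawer opening in m: 0 shut, 0.100 fully out; about 1.2 N of friction, no latch. At the parked angle the bracket blocks it after about 14 mm
- drawer_tab (a point): grip point on the black upright pull tab amid the drawer's front: 10 mm thick (this point's y axis), standing 33 out of the front panel, 34 tall; this point is 18 in front of the panel, at z 62, 17 below the tab's top. Its x axis points into the cabinet; the drawer opens along -x
- drawer_in (a point): centre of the drawer's inner floor, z 33 mm; inside 119 long (x, same direction as the tab's; front panel at x -60) x 152 wide (y); side and back walls 23 high above this floor, front panel to z 89. With the drawer out by d, its part from x -60 to d - 60 lies in the open
- stopper_1: off-white rubber stopper, a plain truncated cone 28 high, 35 across at the wide end and narrower at the other, stands upright wide end up; origin in the middle of its underside, z along its axis; 30 g. There are 2 to 4 of these, alike
- stopper_2: another such rubber stopper
- stopper_3: another such rubber stopper
- stopper_4: another such rubber stopper
- petri_dish: shallow round clear dish with a lid, 92 mm across, 15 high mm; bystander, stays where it is
- timer: small flat timer, 66 x 62 x 14 mm; bystander, stays where it is
- tape_roll: roll of tape lying flat, 66 across, 18 high mm; bystander, stays where it is
- test_strip_box: flat box, 38 x 82 x 20 mm; bystander, stays where it is
- marker: capped marker pen lying, 16 thick, 128 long mm; bystander, stays where it is
Not all that is in view belongs to the job. Leave any blue, pink or red look-alike of the stopper_3 alone.

How it is judged:
On the way, in this order (a step that is already met when the one before it is completed fails the run):
1. the plunger stays out by itself, twisted, while the turntable is still parked (value of joint plunger_lift above 0.0155 m and value of joint plunger_twist above 0.3 rad and contact force between the fingers and plunger_twist below 0.3 N and value of joint turntable above 1.45 rad), for 0.2 s.
2. the turntable has been swung to the other index position with the plunger still held out (value of joint plunger_lift above 0.0155 m and value of joint turntable between -0.06 and 0.06 rad), for 0.2 s.
3. the plunger is twisted back and its pin has dropped home (value of joint plunger_lift below 0.003 m and value of joint plunger_twist below 0.25 rad and value of joint turntable between -0.05 and 0.05 rad), for 0.2 s.
At the end, for the whole second after the job is handed in: The turntable is at 0 (within 0.05 rad) with the plunger home (lift under 3 mm, twist under 0.25 rad); every stopper present is inside the drawer and at rest; the drawer is shut to within 5 mm (all of step 3 and value of joint drawer below 0.005 m and x of stopper_1 in the frame of drawer_in between -0.06 and 0.06 m and y of stopper_1 in the frame of drawer_in between -0.077 and 0.077 m and z of stopper_1 in the frame of drawer_in between -0.006 and 0.045 m and linear speed of each of stopper_1, stopper_2, stopper_3, stopper_4 below 0.02 m/s and x of stopper_2 in the frame of drawer_in between -0.06 and 0.06 m and y of stopper_2 in the frame of drawer_in between -0.077 and 0.077 m and z of stopper_2 in the frame of drawer_in between -0.006 and 0.045 m and x of stopper_3 in the frame of drawer_in between -0.06 and 0.06 m and y of stopper_3 in the frame of drawer_in between -0.077 and 0.077 m and z of stopper_3 in the frame of drawer_in between -0.006 and 0.045 m and x of stopper_4 in the frame of drawer_in between -0.06 and 0.06 m and y of stopper_4 in the frame of drawer_in between -0.077 and 0.077 m and z of stopper_4 in the frame of drawer_in between -0.006 and 0.045 m); the robot touches nothing.
It fails at once if a bystander (dish, timer, tape roll, box or marker) was moved more than 4 cm (distance of any of petri_dish, timer, tape_roll, test_strip_box, marker from where it was at the start of the episode above 0.04 m).
Of stopper_1, stopper_2, stopper_3, stopper_4 only 2 to 4 are there at a start; the rules pass over those that are not, and their reading is None.
At some moment in a run one of stopper_1, stopper_2, stopper_3, stopper_4 may be knocked a few centimetres aside while the robot is not near it.
Once in a run the grip may slacken for a moment while it holds something.
It also fails if it takes over 210 s, if anything falls off the work surface, if the arm or the gripper's body presses on something with over 40 N, if the wrist force passes 120 N, or if a joint passes its speed limit or range.

## Working session

There is one attempt and no reset: what is moved stays moved. The work goes in short steps, each a Python script; the robot and the scene stay as the last script left them, time stands still between calls to the robot, and variables do not carry over. Pictures are saved under pics/ and viewed, and the job is handed in when it is done.

```bash
ls; mkdir -p pics; python3 - <<'E'
from cell import *
import cv2
for n in("side","top"):
    d=get_image(n); cv2.imwrite(f"pics/{n}0.png",d["frame"]); print(n,d["fovy"],d["cx"],d["cy"],d["world_from_camera"],[k for k in d])
print(observe())
E
```

```text
pics
side 51.36321899369157 254.84626227129357 191.54107509578037 [[ 0.88101284  0.2062902  -0.42574726  0.02455065]
 [-0.47259803  0.42488929 -0.7720882  -0.94737314]
 [ 0.02162122  0.88142694  0.47182526  0.67534388]
 [ 0.          0.          0.          1.        ]] ['frame', 'fovy', 'cx', 'cy', 'world_from_camera']
top 46.26874568027504 255.5257183038585 195.47686598269254 [[-0.02346252  0.99796984 -0.05920898  0.44391959]
 [-0.99971749 -0.02319603  0.00518423  0.01118913]
 [ 0.00380029  0.05931389  0.99823215  1.45040569]
 [ 0.          0.          0.          1.        ]] ['frame', 'fovy', 'cx', 'cy', 'world_from_camera']
{'t': 0.1, 'qpos': array([-1.44718851e+00,  3.26869502e-01, -1.93468975e-01,  1.05200587e+00,
       -9.73455980e-06,  1.43658538e+00]), 'joint_vel': array([-0.00055882, -0.00297564,  0.00082774,  0.00031331, -0.00199783,
        0.00069804]), 'joint_efforts': array([ 1.09611119e-03, -4.44238257e+01,  2.63038212e+01,  7.83863885e-03,
       -1.15465805e-04,  8.34193088e-06]), 'ee_pos': array([ 0.14017446, -0.53131718,  0.23858593]), 'eef_rot': array([-3.11399067e+00, -4.03661071e-01,  2.39829581e-06]), 'contact_force': array([ 0.98151925, -0.37231282,  0.46728035]), 'wrist_torque': array([-0.00284438,  0.05472679,  0.01041044]), 'finger_gap': 0.08546545299571119}
```

View pics/side0.png

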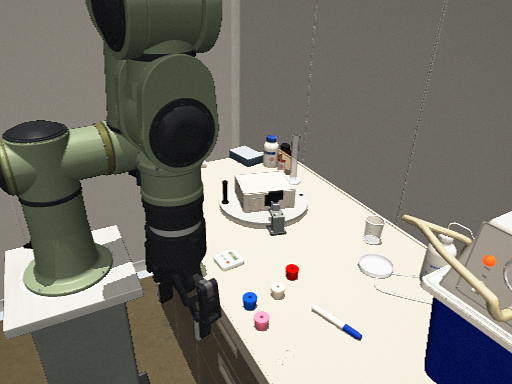

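View pics/top0.png

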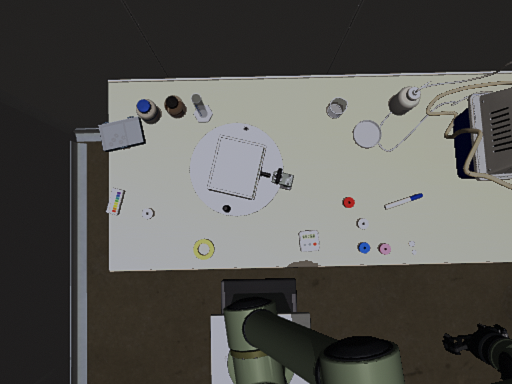

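```bash
cat > h.py <<'E'
from cell import *
import numpy as np, cv2
from scipy.optimize import least_squares
from scipy.spatial.transform import Rotation as R
def f_of(d): return d["frame"].shape[0]/2/np.tan(np.radians(d["fovy"])/2)
def ray(d,u,v):
    f=f_of(d); M=d["world_from_camera"]
    c=np.array([(u-d["cx"])/f,-(v-d["cy"])/f,-1.0]); return M[:3,3],M[:3,:3]@c
def at_z(d,u,v,z):
    o,r=ray(d,u,v); return o+r*(z-o[2])/r[2]
def proj(d,p):
    M=d["world_from_camera"]; c=M[:3,:3].T@(np.asarray(p)-M[:3,3]); f=f_of(d)
    return np.array([d["cx"]+f*c[0]/-c[2], d["cy"]-f*c[1]/-c[2]])
def down(yaw):  # tool z down; jaw axis (tool y) along world angle 'yaw' (mod pi)
    z=np.array([0,0,-1.]); y=np.array([np.cos(yaw),np.sin(yaw),0]); x=np.cross(y,z)
    return R.from_matrix(np.c_[x,y,z]).as_rotvec()
def cen(m):
    v,u=np.nonzero(m); return u.mean(),v.mean()
E
python3 - <<'E'
from h import *
D={n:get_image(n) for n in("side","top")}
for name in["swivel_base","turn_post","plunger_grip","drawer_tab","stopper_1","petri_dish","timer","tape_roll","test_strip_box","marker"]:
    for n in("top","side"):
        for r in cut_out(name,n)[:6]:
            c=cen(r["region"]); print(name,n,round(r["conf"],2),np.round(r["rect"]),np.round(c,1),int(r["region"].sum()),np.round(at_z(D[n],*c,.02)[:2],3))
t=D["top"]["frame"]; cv2.imwrite("pics/t_zoom.png",cv2.resize(t[80:275,100:300],None,fx=3.5,fy=3.0,interpolation=cv2.INTER_CUBIC)[:600])
cv2.imwrite("pics/t_zoom2.png",cv2.resize(t[80:275,290:512],None,fx=3,fy=3,interpolation=cv2.INTER_CUBIC))
s=D["side"]["frame"]; cv2.imwrite("pics/s_zoom.png",cv2.resize(s[120:384,190:400],None,fx=2.2,fy=2.2,interpolation=cv2.INTER_CUBIC))
E
```

```text
swivel_base top 0.78 [189. 123. 294. 216.] [237.2 169.3] 7129 [0.614 0.06 ]
turn_post top 0.84 [194. 123. 282. 214.] [235.2 168.8] 6792 [0.616 0.067]
turn_post side 0.71 [214. 172. 310. 225.] [260.  197.6] 3264 [0.611 0.079]
turn_post side 0.44 [242. 190. 294. 215.] [266.8 199.9] 681 [0.624 0.056]
turn_post side 0.18 [268. 191. 282. 204.] [274.5 196. ] 154 [0.661 0.067]
plunger_grip side 0.64 [268. 187. 286. 205.] [274.7 196.2] 185 [0.661 0.066]
drawer_tab top 0.47 [254. 149. 269. 198.] [259.2 175.4] 177 [ 0.593 -0.01 ]
drawer_tab side 0.7 [243. 192. 294. 209.] [266.9 200.3] 646 [0.623 0.053]
stopper_1 top 0.5 [357. 246. 367. 253.] [363.5 247.3] 89 [ 0.356 -0.335]
stopper_1 top 0.48 [360. 220. 370. 230.] [363.3 223.2] 101 [ 0.433 -0.337]
stopper_1 top 0.47 [340. 197. 355. 207.] [348.6 201.8] 107 [ 0.502 -0.293]
stopper_1 top 0.46 [143. 205. 152. 218.] [147.4 212.8] 93 [0.482 0.349]
stopper_1 top 0.22 [108. 189. 127. 217.] [115.1 201.4] 322 [0.52  0.451]
stopper_1 side 0.74 [242. 293. 258. 310.] [248.8 300.3] 234 [ 0.352 -0.337]
stopper_1 side 0.71 [253. 312. 268. 332.] [260.5 319.9] 265 [ 0.347 -0.402]
stopper_1 side 0.62 [285. 264. 298. 282.] [291.3 271.5] 195 [ 0.496 -0.295]
stopper_1 side 0.52 [269. 280. 285. 298.] [277.3 290. ] 211 [ 0.429 -0.337]
petri_dish top 0.95 [354. 120. 384. 148.] [366.8 133.7] 651 [ 0.72  -0.359]
petri_dish side 0.82 [357. 253. 395. 278.] [375.  264.9] 757 [ 0.707 -0.371]
timer top 0.7 [296. 230. 322. 252.] [309.1 240.5] 416 [ 0.382 -0.163]
timer side 0.58 [213. 246. 247. 272.] [228.1 259.6] 477 [ 0.373 -0.179]
tape_roll top 0.68 [194. 238. 215. 263.] [203.2 248.5] 255 [0.365 0.173]
test_strip_box top 0.83 [108. 191. 122. 213.] [115.  200.8] 304 [0.522 0.451]
test_strip_box side 0.37 [272. 283. 283. 301.] [277.2 290.3] 210 [ 0.428 -0.338]
marker top 0.7 [383. 193. 424. 209.] [403.2 200.5] 211 [ 0.502 -0.467]
marker side 0.62 [312. 309. 364. 339.] [337.5 322.6] 391 [ 0.493 -0.484]
```

View pics/t_zoom.png

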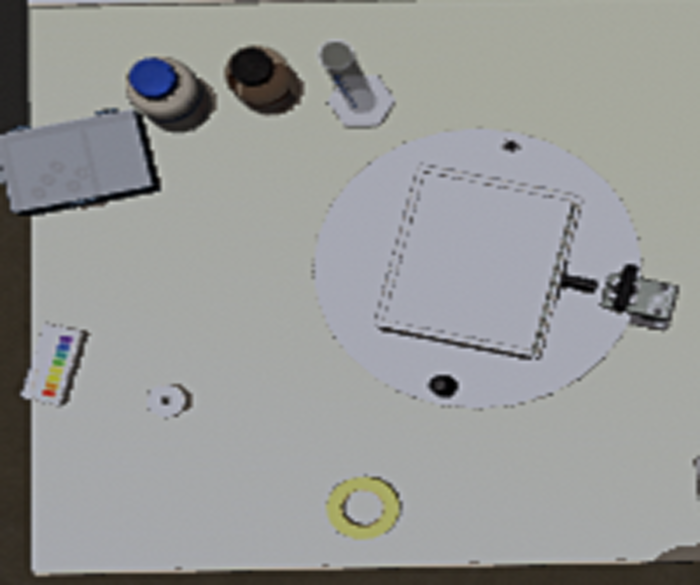

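View pics/t_zoom2.png

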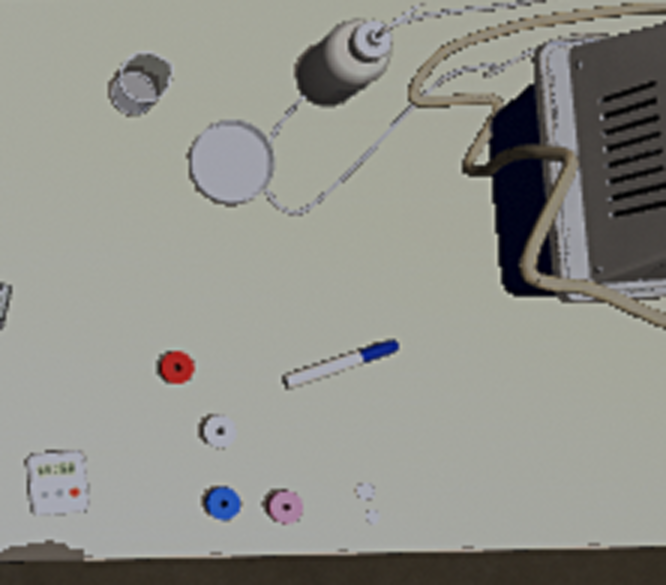

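View pics/s_zoom.png

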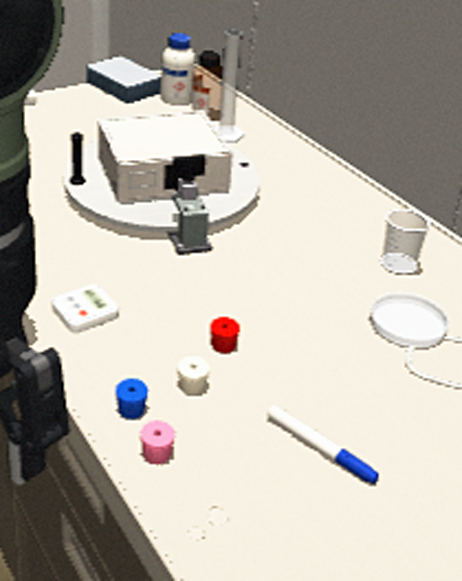

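```bash
python3 - <<'E'
from h import *
d=get_image("top"); s=get_image("side")
t=d["frame"]
cv2.imwrite("pics/t_zoom3.png",cv2.resize(t[120:220,185:300],None,fx=6,fy=6,interpolation=cv2.INTER_NEAREST))
def W(p,b): c,sn=np.cos(b[2]),np.sin(b[2]); return [b[0]+c*p[0]-sn*p[1], b[1]+sn*p[0]+c*p[1], p[2]]
obs=[((.07,.085,.09),None)]
# cabinet corners, base frame parked: x in +-.085, y +-.07
C=[((.085,.07,.09),(220.3,135)),((.085,-.07,.09),(265.7,146.7)),((-.085,-.07,.09),(253.7,199.3)),((-.085,.07,.09),(208,188.7))]
def res(b):
    return np.concatenate([proj(d,W(p,b))-np.array(q) for p,q in C])
r=least_squares(res,[.62,.06,-.23]); b=r.x; print(b,np.round(r.fun,1))
for nm,p in [("post",(-.13,0,.104)),("grip",(0,-.134,.123)),("axis",(0,0,.024)),("gripside",(0,-.134,.112)),("col",(0,-.168,.062))]:
    w=W(p,b); print(nm,np.round(w,3),proj(d,w),proj(s,w))
o=t.copy()
for im,dd,n in((t,d,"ovt"),(s["frame"],s,"ovs")):
    o=cv2.resize(im,None,fx=4,fy=4,interpolation=cv2.INTER_CUBIC)
    def pl(pts,col,cl=True):
        q=np.array([proj(dd,W(p,b))*4+2 for p in pts]).round().astype(int); cv2.polylines(o,[q],cl,col,1)
    a=np.linspace(0,2*np.pi,80)
    pl([(.15*np.cos(x),.15*np.sin(x),.024) for x in a],(0,0,255))
    pl([c[0] for c in C],(0,255,0))
    pl([(-.13+.0095*np.cos(x),.0095*np.sin(x),.104) for x in a],(255,0,255))
    pl([(sx*.023,-.134+sy*.006,.123) for sx,sy in((1,1),(1,-1),(-1,-1),(-1,1))],(255,0,0))
    pl([(sx*.018,y,.062) for sx,y in((1,-.118),(1,-.18),(-1,-.18),(-1,-.118))],(0,255,255))
    if n=="ovt": o=o[470:880,740:1200]
    else: o=o[650:980,840:1280]
    cv2.imwrite(f"pics/{n}.png",cv2.resize(o,None,fx=1.5,fy=1.45))
E
```

```text
[ 0.61174085  0.05866378 -0.25258361] [ 0.7  0.2 -0.1 -1.2 -0.7  0.4  0.   0.5]
post [0.486 0.091 0.104] [226.80120568 208.782153  ] [224.38180975 181.20344409]
grip [ 0.578 -0.071  0.123] [280.48308913 176.18744838] [275.86477445 191.64375226]
axis [0.612 0.059 0.024] [237.71419743 169.84282738] [263.16304082 199.18084029]
gripside [ 0.578 -0.071  0.112] [280.26527645 176.56308591] [275.69157449 194.92927955]
col [ 0.57  -0.104  0.062] [289.99836435 180.67926446] [278.16889033 215.31007975]
```

View pics/ovt.png

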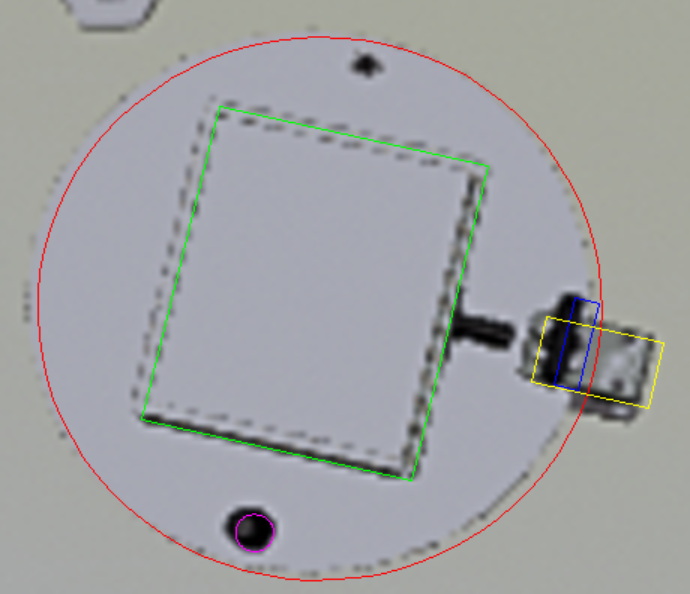

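View pics/ovs.png

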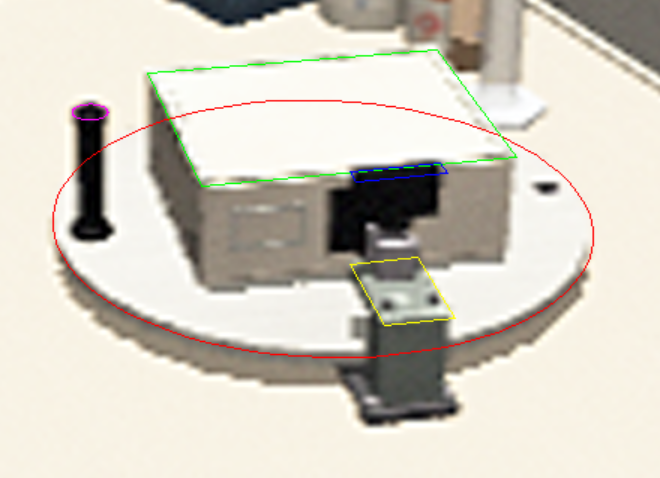

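```bash
cat > fit.py <<'E'
from h import *
def W(p,b): c,sn=np.cos(b[2]),np.sin(b[2]); return np.array([b[0]+c*p[0]-sn*p[1], b[1]+sn*p[0]+c*p[1], p[2]])
E
python3 - <<'E'
from fit import *
d=get_image("top"); s=get_image("side")
for dd,n,y0,x0,h,w in((d,"gt",150,250,50,50),(s,"gs",165,240,60,70)):
    g=cv2.cvtColor(dd["frame"],cv2.COLOR_BGR2GRAY)[y0:y0+h,x0:x0+w]
    z=cv2.resize(dd["frame"][y0:y0+h,x0:x0+w],None,fx=10,fy=10,interpolation=cv2.INTER_NEAREST)
    for k in range(0,w,10): cv2.putText(z,str(x0+k),(k*10,10),0,.35,(0,0,255),1); cv2.line(z,(k*10,0),(k*10,h*10),(0,0,255),1)
    for k in range(0,h,10): cv2.putText(z,str(y0+k),(0,k*10+10),0,.35,(0,0,255),1); cv2.line(z,(0,k*10),(w*10,k*10),(0,0,255),1)
    cv2.imwrite(f"pics/{n}.png",z)
E
```

```text
(no output)
```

View pics/gt.png

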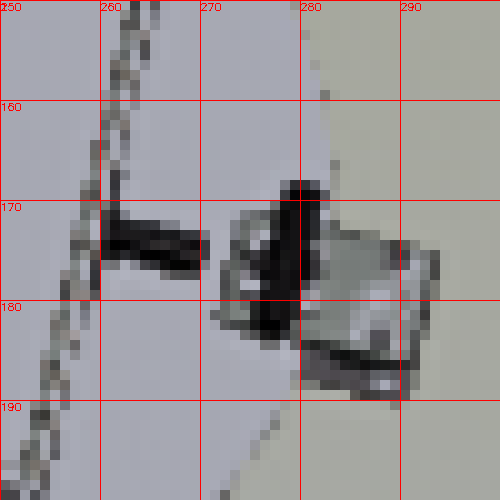

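View pics/gs.png

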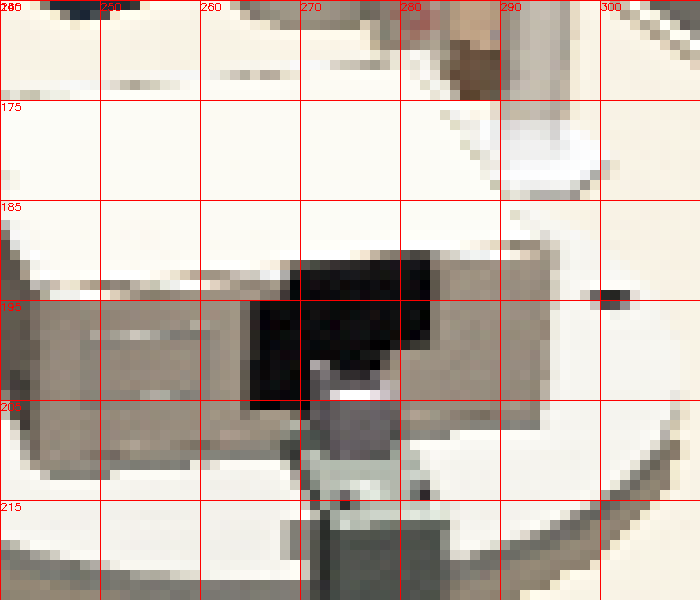

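```bash
python3 - <<'E'
from fit import *
d=get_image("top"); s=get_image("side")
T=[((.085,.07,.09),(220.3,135)),((.085,-.07,.09),(265.7,146.7)),((-.085,-.07,.09),(253.7,199.3)),((-.085,.07,.09),(208,188.7)),((0,-.134,.123),(279,176.2)),((-.13,0,.104),(226.5,208.8)),((.023,-.134,.123),(280.6,168.7)),((-.023,-.134,.123),(277.4,184))]
S=[((0,-.134,.112),(276,194.9)),((-.13,0,.104),(224.4,181.4)),((-.085,-.07,.09),(243.3,193.5)),((.085,-.07,.09),(294.5,188.5)),((-.085,.07,.09),(234.5,174.8)),((.085,.07,.09),(282,171.3))]
def res(b,t=1,q=1):
    return np.concatenate([t*(proj(d,W(p,b))-np.array(o)) for p,o in T]+[q*(proj(s,W(p,b))-np.array(o)) for p,o in S])
for t,q in((1,0),(0,1),(1,1)):
    r=least_squares(res,[.62,.06,-.23],args=(t,q),loss="soft_l1"); print(t,q,np.round(r.x,4)); 
print(np.round(res(r.x).reshape(-1,2),1).tolist())
E
```

```text
1 0 [ 0.6119  0.0604 -0.2552]
0 1 [ 0.6119  0.0591 -0.2472]
1 1 [ 0.612   0.0601 -0.2531]
[[0.3, 0.1], [-0.5, -1.2], [-1.2, 0.3], [-0.4, 0.4], [1.0, -0.1], [-0.2, -0.1], [1.1, -0.1], [0.9, -0.3], [-0.5, -0.2], [-0.1, -0.4], [-0.6, 0.3], [0.8, 0.3], [-0.5, -0.4], [0.2, -1.0]]
```

```bash
cat >> fit.py <<'E'
B=np.array([0.612,0.060,-0.253])
GP=W((0,-.134,.112),B)
def post(a,r=.13,z=.08): return W((-r*np.sin(a),r*np.cos(a),z),B)
E
python3 - <<'E'
from fit import *
print(GP)
for k in(0,1,-1):
    for tw in(0,.6,1.3):
        q=inverse_kinematics(GP+[0,0,.02-.011], down(B[2]+np.pi/2+k*np.pi+tw)); print(k,tw,None if q is None else np.round(q,2))
for k in(0,1):
    for a in(1.571,.8,0,-.1):
        q=inverse_kinematics(post(a), down(B[2]+a+k*np.pi)); print(k,a,None if q is None else np.round(q,2))
for p in((.43,-.337),(.482,.349)):
    for yw in np.arange(0,3.1,.5): 
        q=inverse_kinematics([*p,.01],down(yw)); print(p,yw,None if q is None else np.round(q,2))
E
```

```text
[ 0.57845852 -0.06973422  0.112     ]
0 0 [-0.25  0.49 -0.27  0.81  0.    0.01]
0 0.6 [-0.25  0.49 -0.27  0.81  0.   -0.59]
0 1.3 [-0.25  0.49 -0.27  0.81 -0.   -1.29]
1 0 [-0.25  0.49 -0.27  0.81  0.   -3.14]
1 0.6 [-0.25  0.49 -0.27  0.81  0.    2.55]
1 1.3 [-0.25  0.49 -0.27  0.81  0.    1.85]
-1 0 [-0.25  0.49 -0.27  0.81 -0.   -3.14]
-1 0.6 [-0.25  0.49 -0.27  0.81  0.    2.55]
-1 1.3 [-0.25  0.49 -0.27  0.81 -0.    1.85]
0 1.571 [ 0.04  0.4  -0.55  0.62  0.    0.29]
0 0.8 [ 0.18  0.52 -0.35  0.71  0.    1.2 ]
0 0 [ 0.17  0.68 -0.04  0.85  0.    1.99]
0 -0.1 [ 0.16  0.69 -0.01  0.87  0.    2.09]
1 1.571 [ 0.04  0.4  -0.55  0.62 -0.   -2.85]
1 0.8 [ 0.18  0.52 -0.35  0.71  0.   -1.94]
1 0 [ 0.17  0.68 -0.04  0.85  0.   -1.15]
1 -0.1 [ 0.16  0.69 -0.01  0.87 -0.   -1.06]
(0.43, -0.337) 0.0 [-0.8   0.58 -0.47  0.53  0.    0.77]
(0.43, -0.337) 0.5 [-0.8   0.58 -0.47  0.53  0.    0.27]
(0.43, -0.337) 1.0 [-0.8   0.58 -0.47  0.53  0.   -0.23]
(0.43, -0.337) 1.5 [-0.8   0.58 -0.47  0.53  0.   -0.73]
(0.43, -0.337) 2.0 [-0.8   0.58 -0.47  0.53  0.   -1.23]
(0.43, -0.337) 2.5 [-0.8   0.58 -0.47  0.53 -0.   -1.73]
(0.43, -0.337) 3.0 [-0.8   0.58 -0.47  0.53  0.   -2.23]
(0.482, 0.349) 0.0 [ 0.5   0.64 -0.33  0.6   0.    2.07]
(0.482, 0.349) 0.5 [ 0.5   0.64 -0.33  0.6   0.    1.57]
(0.482, 0.349) 1.0 [ 0.5   0.64 -0.33  0.6  -0.    1.07]
(0.482, 0.349) 1.5 [ 0.5   0.64 -0.33  0.6  -0.    0.57]
(0.482, 0.349) 2.0 [ 0.5   0.64 -0.33  0.6   0.    0.07]
(0.482, 0.349) 2.5 [ 0.5   0.64 -0.33  0.6   0.   -0.43]
(0.482, 0.349) 3.0 [ 0.5   0.64 -0.33  0.6   0.   -0.93]
```

```bash
python3 - <<'E'
from fit import *
yaw=B[2]+np.pi/2
move_gripper(.05,30)
goto(GP+[0,0,.12],down(yaw))
servo_line(GP+[0,0,.02],velocity=.1)
o=observe(); print(o["ee_pos"],o["contact_force"],o["t"])
print(servo_line(np.array([*GP[:2],.105]),velocity=.05,f_stop=8))
for n in("side","top"):
    d=get_image(n); f=d["frame"]; c=f[110:260,190:390] if n=="side" else f[100:260,180:380]
    cv2.imwrite(f"pics/a_{n}.png",cv2.resize(c,None,fx=3.5,fy=3.5))
move_gripper(0,25)
o=observe(); print(o["ee_pos"],o["contact_force"],o["finger_gap"],o["t"])
E
```

```text
[ 0.57903322 -0.06987443  0.13269686] [ 0.44173517  0.17860475 -0.12403359] 5.3667
False
[ 0.57944302 -0.06686805  0.10558978] [1.38538573 8.37486639 2.57258418] 0.011420494678216733 6.5833
```

View pics/a_side.png

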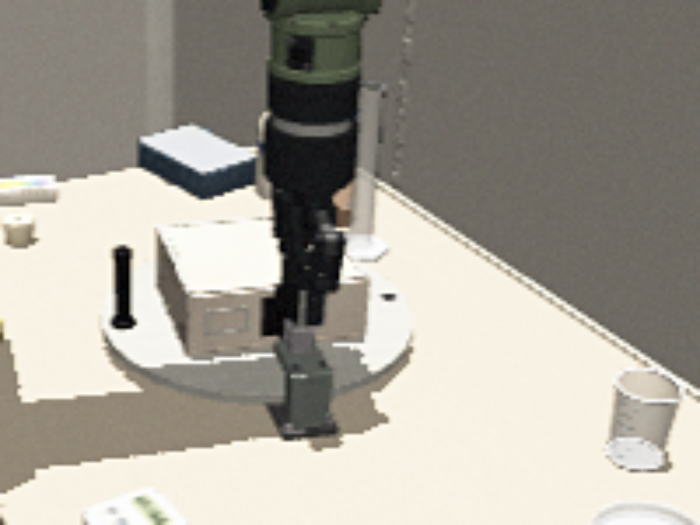

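```bash
python3 - <<'E'
from fit import *
o=observe(); p=o["ee_pos"]; z0=p[2]
print(p,o["contact_force"])
# relieve side load then lift
c=np.array([0.5795,-0.0665])
servo_line(np.array([*c,z0]),velocity=.02); o=observe();print(o["ee_pos"],o["contact_force"])
servo_line(np.array([*c,z0+.0235]),velocity=.02); o=observe();print(o["ee_pos"],o["contact_force"],o["finger_gap"])
E
```

```text
[ 0.57944302 -0.06686805  0.10558978] [1.38538573 8.37486639 2.57258418]
[ 0.57970858 -0.0657065   0.10563598] [ 1.65182132  4.19317409 -0.07153418]
[ 0.57932268 -0.06585641  0.12765981] [ 4.55005115  3.8899504  -9.38455838] 0.011902047656105048
```

```bash
python3 - <<'E'
from fit import *
z=.1291
c=np.array([0.5785,-0.0652,z])
for tw in np.arange(.0,1.31,.13):
    servo_line(c,down(B[2]+np.pi/2+tw),velocity=.02); 
    o=observe(); print(round(tw,2),np.round(o["ee_pos"],4),np.round(o["contact_force"],1),np.round(o["wrist_torque"],2),o["t"])
E
```

```text
0.0 [ 0.5788 -0.0652  0.1279] [ 4.6  2.1 -9.3] [ 0.66 -1.21  0.05] 8.4833
0.13 [ 0.5788 -0.0653  0.1279] [ 4.7  2.9 -9.5] [ 0.63 -1.16  0.03] 8.7667
0.26 [ 0.5789 -0.0653  0.1279] [ 5.7  2.9 -9.6] [ 0.61 -1.18 -0.03] 9.05
0.39 [ 0.5789 -0.0654  0.1279] [  4.2   2.1 -10. ] [ 0.67 -1.25  0.02] 9.3333
0.52 [ 0.579  -0.0654  0.128 ] [  5.4   2.3 -10.2] [ 0.54 -1.26  0.02] 9.6167
0.65 [ 0.5787 -0.0654  0.1279] [ 3.8  2.7 -9.2] [ 0.51 -1.08  0.01] 9.9
0.78 [ 0.5788 -0.0655  0.1279] [ 4.5  2.8 -9.9] [ 0.53 -1.05  0.06] 10.1833
0.91 [ 0.5788 -0.0655  0.1279] [ 5.   2.3 -9.6] [ 0.46 -1.06  0.02] 10.4667
1.04 [ 0.5789 -0.0656  0.1279] [ 4.9  2.2 -9.1] [ 0.38 -1.15  0.05] 10.75
1.17 [ 0.5789 -0.0657  0.128 ] [  4.9   1.7 -10.2] [ 0.35 -1.23  0.03] 11.0333
1.3 [ 0.579  -0.0657  0.128 ] [ 5.4  1.2 -9.8] [ 0.36 -1.25  0.06] 11.3167
```

```bash
python3 - <<'E'
from fit import *
o=observe(); p=o["ee_pos"]
c=np.array([0.5785,-0.0652])
for z in(.1265,.125,.1238):
    servo_line(np.array([*c,z]),velocity=.02); o=observe(); print(np.round(o["ee_pos"],4),np.round(o["contact_force"],1))
move_gripper(.045); o=observe(); print(np.round(o["ee_pos"],4),np.round(o["contact_force"],1),o["finger_gap"])
servo_line(np.array([*c,.2]),velocity=.1); pause(.3)
goto(np.array([.45,-.15,.3]),down(B[2]+np.pi/2+1.3)); print(observe()["t"])
for n in("side","top"):
    d=get_image(n); f=d["frame"]; cc=f[110:260,190:390] if n=="side" else f[100:260,180:380]
    cv2.imwrite(f"pics/b_{n}.png",cv2.resize(cc,None,fx=3.5,fy=3.5))
E
```

```text
[ 0.579  -0.0657  0.1255] [ 4.8  2.2 -9.3]
[ 0.579  -0.0657  0.1241] [ 5.3  2.2 -9.7]
[ 0.5791 -0.0657  0.1238] [ 4.5  1.9 -4.7]
[ 0.5782 -0.0654  0.1239] [-0.3  0.6  0.5] 0.04506893091118507
14.4833
```

View pics/b_side.png

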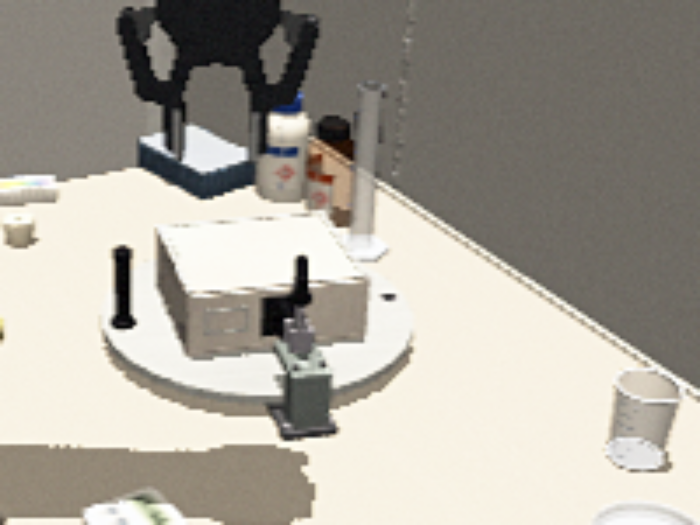

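View pics/b_top.png

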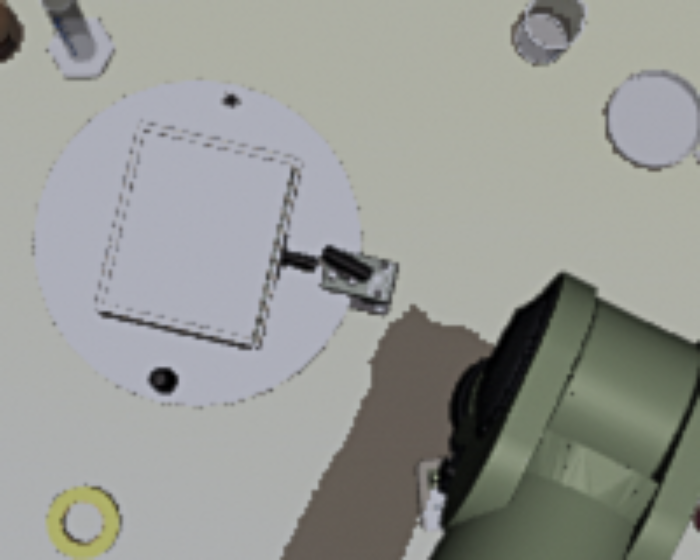

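```bash
sed -i 's/^B=.*/B=np.array([0.612,0.063,-0.253])/' fit.py; python3 - <<'E'
from fit import *
a=1.571; p=post(a)
goto(np.array([*p[:2],.2]),down(B[2]+a)); 
print(servo_line(np.array([*p[:2],.069]),velocity=.08,f_stop=8))
o=observe(); print(np.round(o["ee_pos"],4),np.round(o["contact_force"],1))
move_gripper(0,25)
o=observe(); print(p,np.round(o["ee_pos"],4),np.round(o["contact_force"],1),o["finger_gap"],o["t"],np.round(o["qpos"],2))
E
```

```text
False
[0.4865 0.0955 0.0694] [-0.3 -0.5  1.4]
[0.48613181 0.09551461 0.08      ] [0.4864 0.0956 0.0694] [-1.   0.7  3.9] 0.017405261670877473 18.3333 [ 0.04  0.42 -0.56  0.6   0.    0.3 ]
```

```bash
python3 - <<'E'
from fit import *
for a in np.linspace(1.571,0,14)[1:]:
    p=post(a,z=.0694); servo_line(p,down(B[2]+a),velocity=.06)
    o=observe(); e=o["ee_pos"]; l=e[:2]-B[:2]
    print(round(a,2),np.round((e-p)*1000,1),np.round(o["contact_force"],1),round(o["finger_gap"],4),"est a",round(np.arctan2(l[1],l[0])-np.pi/2-B[2],3),round(o["t"],1))
    if np.linalg.norm(o["contact_force"])>20: print("STOP");break
E
```

```text
1.45 [-0.   0.2  0. ] [0.1 0.9 1.5] 0.0173 est a 1.449 18.7
1.33 [-0.4  0.  -0. ] [-3.   2.1  2.9] 0.0172 est a 1.331 19.1
1.21 [-0.7  0.2 -0. ] [-3.7  4.7  5. ] 0.0176 est a 1.21 19.6
1.09 [-0.7  0.6 -0. ] [-3.9  5.1  5.1] 0.0169 est a 1.088 20.0
0.97 [-0.8  1.  -0. ] [-3.8  6.1  4.6] 0.0172 est a 0.966 20.4
0.85 [-0.7  1.4 -0. ] [-3.3  7.3  5.2] 0.0172 est a 0.844 20.8
0.73 [-0.5  1.8  0. ] [-4.4  7.5  3.4] 0.0173 est a 0.722 21.2
0.6 [-0.2  2.2  0. ] [-2.1  9.3  2.3] 0.0167 est a 0.6 21.6
0.48 [0.2 2.5 0. ] [-2.1 11.1  2.8] 0.0172 est a 0.478 22.0
0.36 [0.6 2.8 0.1] [-1.2 11.5  0.5] 0.0175 est a 0.356 22.4
0.24 [1.1 2.9 0.1] [ 0.2 12.4 -0. ] 0.0174 est a 0.234 22.8
0.12 [1.5 2.9 0.1] [ 1.8 11.5 -0.1] 0.0169 est a 0.113 23.2
0.0 [2.  2.9 0.1] [ 2.5 12.  -1.6] 0.0168 est a -0.009 23.6
```

```bash
python3 - <<'E'
from fit import *
A=np.linspace(1.571,0,14)
E=np.array([[.3,.1],[0,.2],[-.4,0],[-.7,.2],[-.7,.6],[-.8,1],[-.7,1.4],[-.5,1.8],[-.2,2.2],[.2,2.5],[.6,2.8],[1.1,2.9],[1.5,2.9],[2,2.9]])/1000
P=np.array([post(a)[:2] for a in A])+E
r=least_squares(lambda c:np.linalg.norm(P-c[:2],axis=1)-.13,[.61,.06]); print(r.x,np.abs(r.fun).max())
r2=least_squares(lambda c:np.linalg.norm(P-c[:2],axis=1)-c[2],[.61,.06,.13]); print(r2.x,np.abs(r2.fun).max())
for x in(r.x,r2.x):
  an=[np.arctan2(*(q-x[:2])[::-1]) for q in (P[0],P[-1])]; print(an[0],an[1],an[0]-an[1], "base yaw from start",an[0]-np.pi)
  print("grip dir", np.arctan2(-.0655-x[1],.5788-x[0])+np.pi/2, np.hypot(-.0655-x[1],.5788-x[0]))
d=get_image("top"); s=get_image("side")
for n,dd in(("side",s),("top",d)):
    f=dd["frame"]; cc=f[110:260,190:390] if n=="side" else f[100:260,160:360]
    cv2.imwrite(f"pics/c_{n}.png",cv2.resize(cc,None,fx=3.5,fy=3.5))
E
```

```text
[0.61316637 0.06584248] 0.00026676057713606594
[0.61379015 0.06480689 0.13108083] 5.3858745918816675e-05
2.9108591823802192 1.3117111500158705 1.5991480323643488 base yaw from start -0.23073347120957388
grip dir -0.25591732808503753 0.13576411897041848
2.904253859804569 1.3183336035921487 1.5859202562124204 base yaw from start -0.23733879378522404
grip dir -0.2623328867790491 0.13492292566521782
```

View pics/c_top.png

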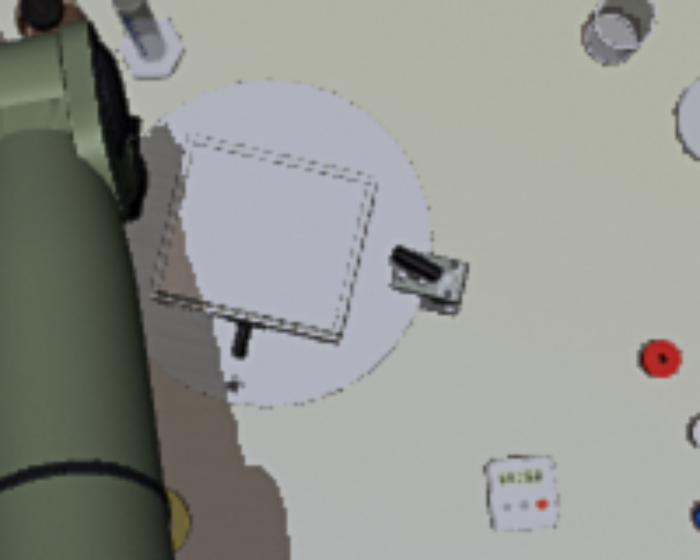

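View pics/c_side.png

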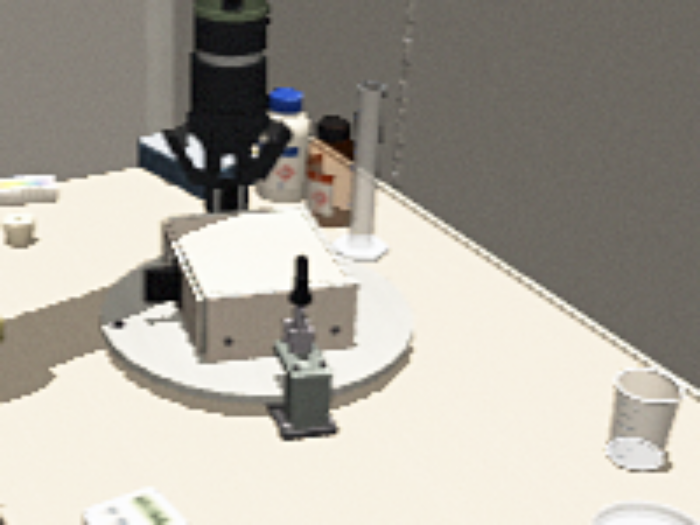

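```bash
python3 - <<'E'
from fit import *
o=observe(); e=o["ee_pos"].copy(); C=np.array([.6138,.0648])
ang=np.arctan2(*(e[:2]-C)[::-1])+.010
t=np.array([*(C+.131*np.array([np.cos(ang),np.sin(ang)])),e[2]])
# overcompensate droop radially
for k in range(3):
    servo_line(t,velocity=.02); o=observe(); print(np.round(o["ee_pos"],4),np.round(t,4),np.round(o["contact_force"],1))
    des=np.array([*(C+.131*np.array([np.cos(ang),np.sin(ang)])),e[2]])
    t=t+(des-o["ee_pos"])
move_gripper(.05); pause(.3); o=observe(); print(o["t"],o["contact_force"],o["ee_pos"])
servo_line(o["ee_pos"]+[0,0,.12],velocity=.12)
goto(np.array([.45,-.15,.3]),down(B[2]+np.pi/2+1.3))
for n in("side","top"):
    d=get_image(n); f=d["frame"]; cc=f[150:240,200:320] if n=="side" else f[110:230,170:310]
    cv2.imwrite(f"pics/d_{n}.png",cv2.resize(cc,None,fx=5,fy=5))
E
```

```text
[0.6456 0.1919 0.0695] [0.645  0.192  0.0695] [ 2.3  2.6 -0.9]
[0.6446 0.1922 0.0695] [0.6445 0.1921 0.0696] [ 2.3  3.7 -1.4]
[0.6446 0.1921 0.0695] [0.6449 0.192  0.0696] [ 1.   4.6 -0.5]
25.2667 [ 0.28713624 -0.53216187  0.18964089] [0.64490736 0.19195163 0.06963194]
```

View pics/d_top.png

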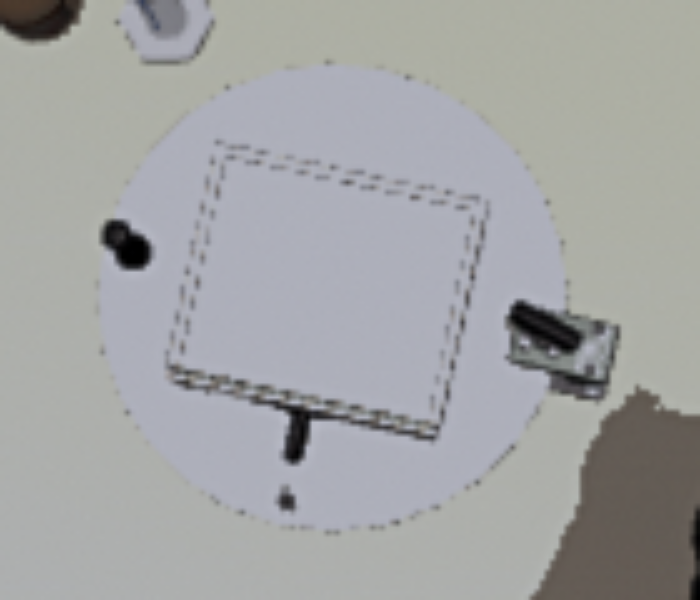

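```bash
python3 - <<'E'
from fit import *
c=np.array([.5783,-.0653]); y0=B[2]+np.pi/2
goto(np.array([*c,.2]),down(y0+1.3))
print(servo_line(np.array([*c,.1236]),velocity=.08,f_stop=8))
move_gripper(0,25); o=observe(); print(np.round(o["ee_pos"],4),np.round(o["contact_force"],1),o["finger_gap"])
servo_line(np.array([*c,.1283]),velocity=.02); o=observe(); print(np.round(o["ee_pos"],4),np.round(o["contact_force"],1),o["finger_gap"])
for tw in np.linspace(1.3,-.02,9)[1:]:
    servo_line(np.array([*c,.1285]),down(y0+tw),velocity=.02)
    o=observe(); print(round(tw,2),np.round(o["ee_pos"],4),np.round(o["contact_force"],1),np.round(o["wrist_torque"],2))
for z in np.arange(.127,.103,-.002):
    servo_line(np.array([*c,z]),velocity=.02)
    o=observe(); print(round(z,4),np.round(o["ee_pos"],4),np.round(o["contact_force"],1),o["finger_gap"])
    if o["contact_force"][2]>6: break
E
```

```text
False
[ 0.5791 -0.0655  0.1241] [ 2.1 -0.1  1.5] 0.01119111001985434
[ 0.5786 -0.0654  0.1278] [ 4.9 -1.7 -9.8] 0.011707705974350622
1.14 [ 0.5784 -0.0653  0.1279] [  5.1  -0.9 -10.1] [-0.27 -1.28 -0.06]
0.97 [ 0.5784 -0.0652  0.1279] [ 4.9 -1.4 -9.1] [-0.22 -1.2  -0.04]
0.8 [ 0.5783 -0.0651  0.1282] [  4.6  -0.5 -10.2] [-0.14 -1.23 -0.06]
0.64 [ 0.5782 -0.065   0.1283] [ 4.2 -1.1 -9.1] [ 0.05 -1.13 -0.01]
0.48 [ 0.5782 -0.0649  0.1284] [ 3.9  0.8 -9.5] [ 0.26 -1.21 -0.03]
0.31 [ 0.5782 -0.0649  0.1284] [  4.9   2.2 -10. ] [ 0.51 -1.22  0.  ]
0.15 [ 0.5782 -0.0648  0.1284] [  4.5   2.4 -10. ] [ 0.59 -1.22  0.01]
-0.02 [ 0.5781 -0.0648  0.1284] [ 4.3  1.4 -8.9] [ 0.61 -1.05  0.22]
0.127 [ 0.5782 -0.0648  0.1268] [ 4.7  1.9 -9.5] 0.011791724167679256
0.125 [ 0.5782 -0.0649  0.1247] [ 4.3  3.3 -8.9] 0.011290538265178885
0.123 [ 0.5782 -0.0649  0.1227] [ 3.5  4.  -7.8] 0.011685368210581725
0.121 [ 0.5782 -0.065   0.1207] [ 4.   4.1 -7.9] 0.01165333530439887
0.119 [ 0.5782 -0.065   0.1187] [ 3.6  4.1 -7.6] 0.011387910597819169
0.117 [ 0.5782 -0.0649  0.1166] [ 4.1  3.5 -7.1] 0.011386572512908434
0.115 [ 0.5782 -0.065   0.1147] [ 3.4  3.6 -7.4] 0.011565589241125137
0.113 [ 0.5783 -0.065   0.1127] [ 4.4  4.1 -6.6] 0.011264734184925117
0.111 [ 0.5783 -0.065   0.1107] [ 3.5  3.3 -6.9] 0.011245222957279599
0.109 [ 0.5783 -0.0651  0.1087] [ 3.2  4.2 -6. ] 0.011578076181711703
0.107 [ 0.5783 -0.065   0.1068] [ 4.1  3.9 -6.1] 0.011119009388923688
0.105 [ 0.5787 -0.0651  0.1062] [1.  3.9 4.5] 0.01133613686468891
0.103 [ 0.5795 -0.0655  0.1058] [-1.9  4.6 16.2] 0.011230144906111277
```

```bash
sed -i 's/^B=.*/B=np.array([0.613,0.0645,-0.252])/' fit.py; python3 - <<'E'
from fit import *
o=observe(); c=o["ee_pos"]
move_gripper(.045); pause(.2); o=observe(); print(o["contact_force"],o["ee_pos"])
servo_line(np.array([*c[:2],.2]),velocity=.12)
goto(np.array([.4,-.2,.3]),down(B[2]))
D={}
for n in("side","top"):
    d=D[n]=get_image(n); f=d["frame"]; cc=f[150:240,200:320] if n=="side" else f[110:230,170:310]
    cv2.imwrite(f"pics/e_{n}.png",cv2.resize(cc,None,fx=5,fy=5))
    cv2.imwrite(f"pics/e_{n}_full.png",f)
    w=W((-.088,0,.079),B); print(n,proj(d,w),proj(d,W((-.088,0,.062),B)))
    for r in cut_out("drawer_tab",n)[:3]: print(r["conf"],r["rect"],cen(r["region"]),r["region"].sum())
print(observe()["t"])
E
```

```text
[ 0.2324367   0.19144332 -0.01954836] [ 0.57816045 -0.06543554  0.10276146]
side [236.90976854 186.16071635] [236.90754978 190.78955424]
0.83 [230.0, 176.3, 249.4, 208.0] (np.float64(240.41158536585365), np.float64(191.9298780487805)) 328
top [228.56309023 195.28036575] [228.87126242 195.60863803]
0.72 [206.6, 183.5, 258.0, 201.3] (np.float64(230.67315175097275), np.float64(191.3657587548638)) 257
0.48 [295.3, 229.4, 321.0, 250.2] (np.float64(308.51146788990826), np.float64(240.8922018348624)) 436
40.7833
```

View pics/e_top.png

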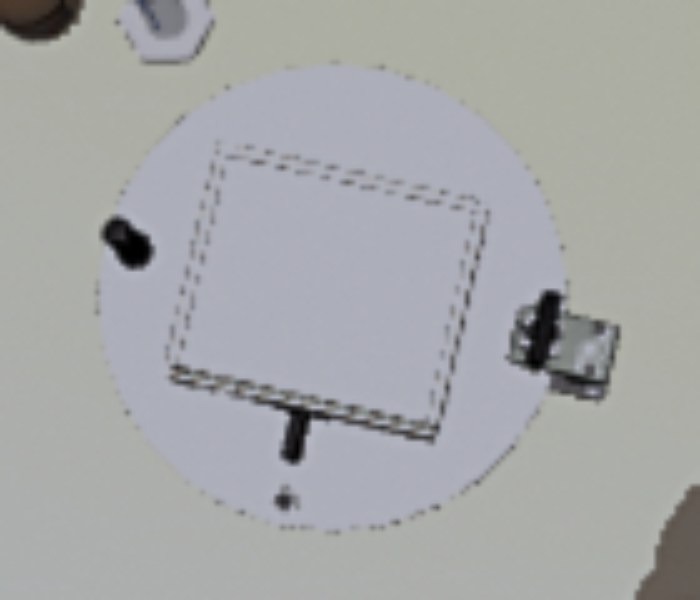

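View pics/e_side.png

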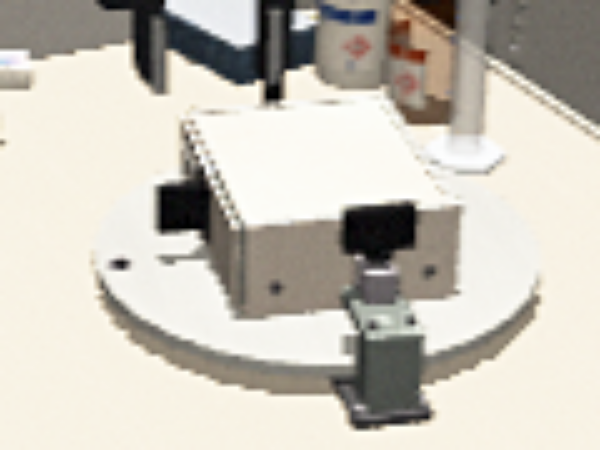

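View pics/e_top_full.png

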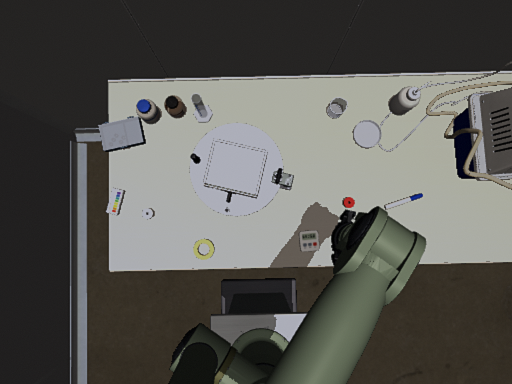

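```bash
python3 - <<'E'
from fit import *
y0=B[2]+np.pi/2
t=W((-.093,0,.051),B)
goto(np.array([*t[:2],.16]),down(y0))
print(servo_line(t,velocity=.08,f_stop=8))
move_gripper(0,20); o=observe(); e=o["ee_pos"]; print(np.round(t,4),np.round(e,4),np.round(o["contact_force"],1),o["finger_gap"])
ux=np.array([np.cos(B[2]),np.sin(B[2]),0])
# relieve
e2=e+(e-t); e2[2]=e[2]
servo_line(e2,velocity=.02); o=observe(); print(np.round(o["ee_pos"],4),np.round(o["contact_force"],1))
e=o["ee_pos"]
for s in(.03,.06,.09,.102):
    st=servo_line(e2-s*ux,velocity=.05,f_stop=15); o=observe(); print(s,st,np.round((o["ee_pos"]-e)@ux,4),np.round(o["contact_force"],1),o["finger_gap"])
    if st:break
print(o["t"],o["ee_pos"])
E
```

```text
False
[0.5229 0.0877 0.051 ] [0.5233 0.0881 0.0514] [1.  1.2 2.2] 0.009971494007280281
[0.5234 0.0883 0.0514] [-1.3 -1.3  2.2]
0.03 False -0.0304 [-1.8 -2.1  2.9] 0.00956662732557965
0.06 False -0.0604 [-2.  -1.9  2.5] 0.009332408174772825
0.09 False -0.0904 [-1.7 -0.5  1.3] 0.009584890977204776
0.102 True -0.0973 [ 0.6 -1.4  1. ] 0.009704408261107179
46.75 [0.42923909 0.11281824 0.05141202]
```

```bash
python3 - <<'E'
from fit import *
move_gripper(.045); o=observe(); print(np.round(o["ee_pos"],4),np.round(o["contact_force"],1))
servo_line(o["ee_pos"]+[0,0,.13],velocity=.12)
goto(np.array([.32,-.08,.3]),down(0.5)) if inverse_kinematics(np.array([.32,-.08,.3]),down(0.5)) is not None else print("noik")
D={}
for n in("side","top"):
    d=D[n]=get_image(n); f=d["frame"]; cc=f[150:300,180:320] if n=="side" else f[110:270,100:310]
    cv2.imwrite(f"pics/f_{n}.png",cv2.resize(cc,None,fx=3.7,fy=3.7))
    cv2.imwrite(f"pics/f_{n}_full.png",f)
    for r in cut_out("stopper_1",n)[:7]: 
        m=r["region"]; c=cen(m); print(n,round(r["conf"],2),np.round(r["rect"]),np.round(c,1),m.sum(),np.round(cv2.mean(d["frame"],m.astype(np.uint8))[:3]),np.round(at_z(d,*c,.02)[:2],4))
print(observe()["t"])
E
```

```text
[0.4287 0.1124 0.0509] [-0.   0.3 -0.9]
side 0.73 [254. 313. 267. 334.] [260.7 320. ] 260 [164. 139. 217.] [ 0.3476 -0.4021]
side 0.72 [243. 291. 258. 309.] [249.4 300.9] 221 [179.  83.  30.] [ 0.3526 -0.3393]
side 0.56 [270. 282. 284. 301.] [276.9 289.9] 213 [189. 205. 211.] [ 0.4281 -0.3363]
side 0.54 [284. 263. 297. 279.] [291.1 271.7] 171 [ 14.  20. 191.] [ 0.495  -0.2951]
side 0.49 [191. 174. 197. 183.] [194.1 178.3] 74 [166. 186. 194.] [0.4632 0.3137]
top 0.69 [381. 244. 388. 254.] [384.7 248.6] 97 [145. 117. 154.] [ 0.3504 -0.4016]
49.6
```

View pics/f_top.png

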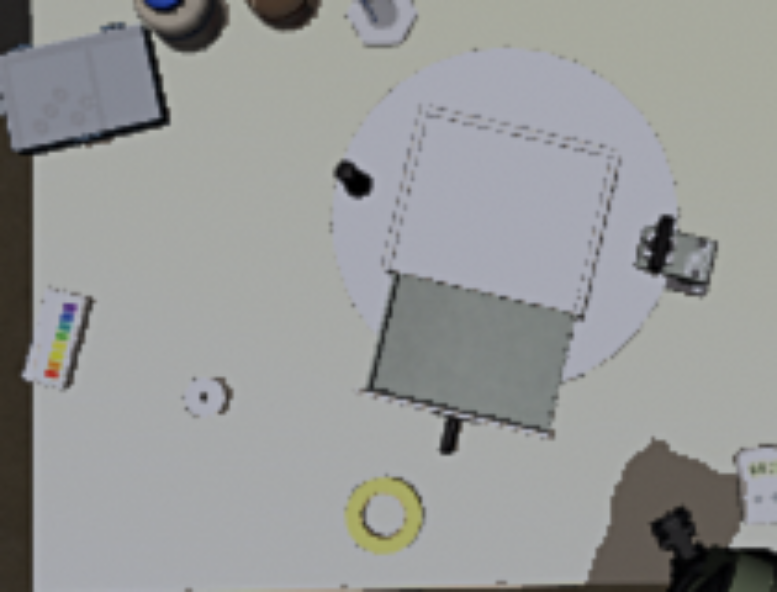

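View pics/f_side_full.png

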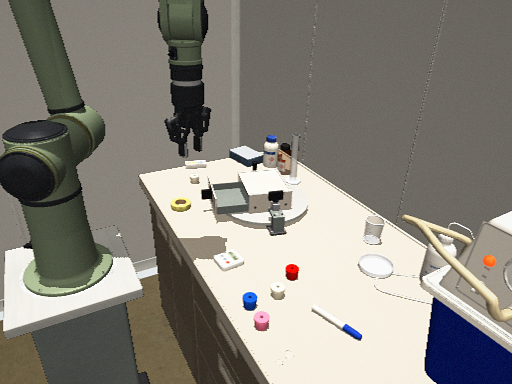

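View pics/f_top_full.png

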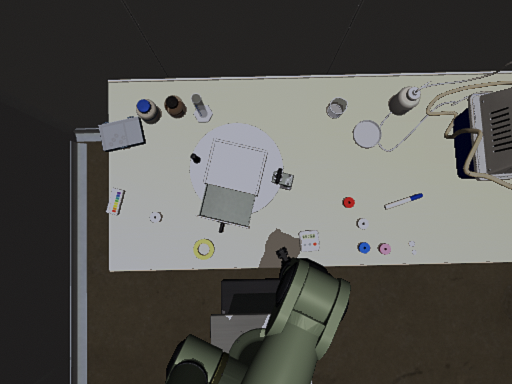

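```bash
python3 - <<'E'
from fit import *
d=get_image("top"); s=get_image("side")
for n,dd,bx in(("A",d,(140,200,172,232)),("B",d,(350,212,375,236)),("As",s,(184,168,206,192)),("Bs",s,(266,278,290,304))):
    x0,y0,x1,y1=bx; c=dd["frame"][y0:y1,x0:x1].astype(int); g=c.sum(2)
    cv2.imwrite(f"pics/g_{n}.png",cv2.resize(c.astype(np.uint8),None,fx=15,fy=15,interpolation=cv2.INTER_NEAREST))
    sat=(c.max(2)-c.min(2)); bg=np.median(c.reshape(-1,3),0); df=np.abs(c-bg).sum(2)
    m=(df>20); v,u=np.nonzero(m); print(n,m.sum(),u.mean()+x0,v.mean()+y0,(u.min()+u.max())/2+x0,(v.min()+v.max())/2+y0)
E
cd pics; python3 -c "
import cv2,numpy as np
a=[cv2.resize(cv2.imread(f'g_{k}.png'),(380,290)) for k in('A','B','As','Bs')]
cv2.imwrite('g_all.png',np.vstack([np.hstack(a[:2]),np.hstack(a[2:])]))"
```

```text
A 48 157.45833333333334 216.875 155.5 217.0
B 81 360.77777777777777 223.08641975308643 361.0 223.5
As 134 195.38805970149252 179.36567164179104 195.0 179.5
Bs 255 277.79607843137256 290.5686274509804 279.5 289.0
```

View pics/g_all.png

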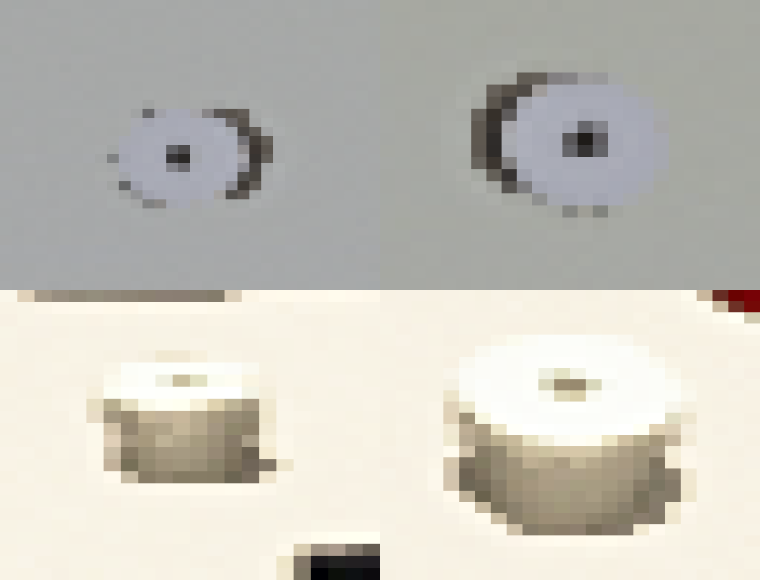

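```bash
cat >> fit.py <<'E'
def top_cam(z=.2): pass
def drawer_pt(y,z,x=-.120): return W((x,y,z),B)
E
python3 - <<'E'
from fit import *
d=get_image("top"); s=get_image("side")
for a,b in(((154.5,216.8),(194,174.8)),((363,222.9),(277.5,285.8))): print(at_z(d,*a,.028),at_z(s,*b,.028))
p=(at_z(d,154.5,216.8,.028)+at_z(s,194,174.8,.028))/2
yaw=1.318
move_gripper(.065,25)
goto(np.array([*p[:2],.13]),down(yaw))
print(servo_line(np.array([*p[:2],.012]),velocity=.1,f_stop=8))
move_gripper(0,25); o=observe(); print(np.round(o["ee_pos"],4),np.round(o["contact_force"],1),o["finger_gap"])
servo_line(np.array([*p[:2],.2]),velocity=.15); o=observe(); print(np.round(o["ee_pos"],4),np.round(o["contact_force"],1),o["finger_gap"],o["t"])
im=get_image("side")["frame"]; cv2.imwrite("pics/h.png",cv2.resize(im[80:240,120:320],None,fx=3.5,fy=3.5))
E
```

```text
[0.46824033 0.32446027 0.028     ] [0.46797483 0.32603615 0.028     ]
[ 0.43354399 -0.33392647  0.028     ] [ 0.43186592 -0.33218607  0.028     ]
False
[0.4685 0.3254 0.0127] [-1.1 -1.3  5.6] 0.03243256922336185
[0.4675 0.3249 0.199 ] [ 0.5 -0.8 -0.6] 0.03254529461293328 54.95
```

View pics/h.png

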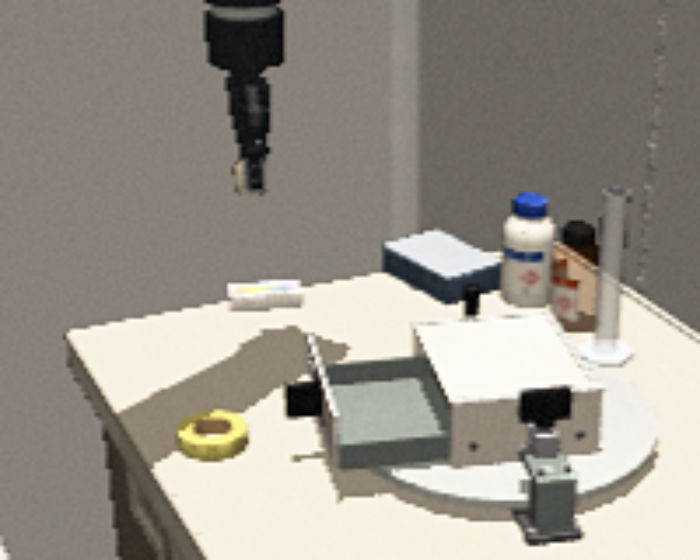

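```bash
cat >> fit.py <<'E'
def place(y,x=-.120):
    q=drawer_pt(y,.2,x); goto(q,down(B[2]+np.pi/2))
    o=observe(); print("above",np.round(o["ee_pos"],4),o["finger_gap"])
    if o["finger_gap"]<.025: print("LOST"); return
    print(servo_line(drawer_pt(y,.09,x),velocity=.12,f_stop=10))
    print(servo_line(drawer_pt(y,.0465,x),velocity=.05,f_stop=5)); o=observe(); print(np.round(o["ee_pos"],4),np.round(o["contact_force"],1),o["finger_gap"])
    move_gripper(.046); o=observe(); print(np.round(o["contact_force"],1),o["finger_gap"])
    servo_line(drawer_pt(y,.2,x),velocity=.12); print(observe()["t"])
def pick(p,yaw):
    move_gripper(.065,25)
    goto(np.array([*p[:2],.13]),down(yaw))
    print(servo_line(np.array([*p[:2],.012]),velocity=.1,f_stop=8))
    move_gripper(0,25); o=observe(); print(np.round(o["ee_pos"],4),np.round(o["contact_force"],1),o["finger_gap"])
    servo_line(np.array([*p[:2],.2]),velocity=.15); o=observe(); print(np.round(o["ee_pos"],4),np.round(o["contact_force"],1),o["finger_gap"],o["t"])
E
python3 - <<'E'
from fit import *
place(.033)
goto(np.array([.40,-.30,.25]),down(1.85))
for n in("side","top"):
    f=get_image(n)["frame"]; cc=f[140:320,150:350] if n=="side" else f[110:270,180:390]
    cv2.imwrite(f"pics/i_{n}.png",cv2.resize(cc,None,fx=3.7,fy=3.3))
E
```

```text
above [0.505  0.127  0.1999] 0.03321655197586266
False
False
[0.5053 0.1264 0.0467] [ 1.2 -0.1 -0.4] 0.0327952642591817
[-0.7 -0.1  0.6] 0.04598037396665437
59.625
```

View pics/i_side.png

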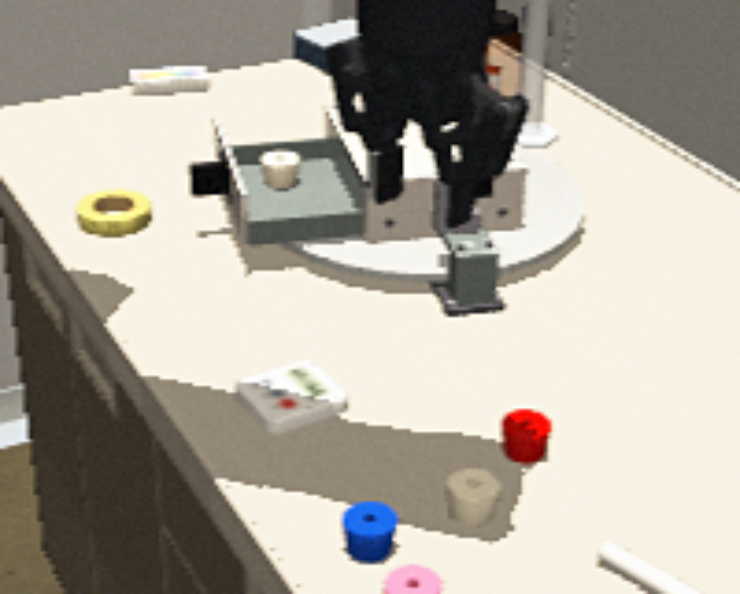

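View pics/i_top.png

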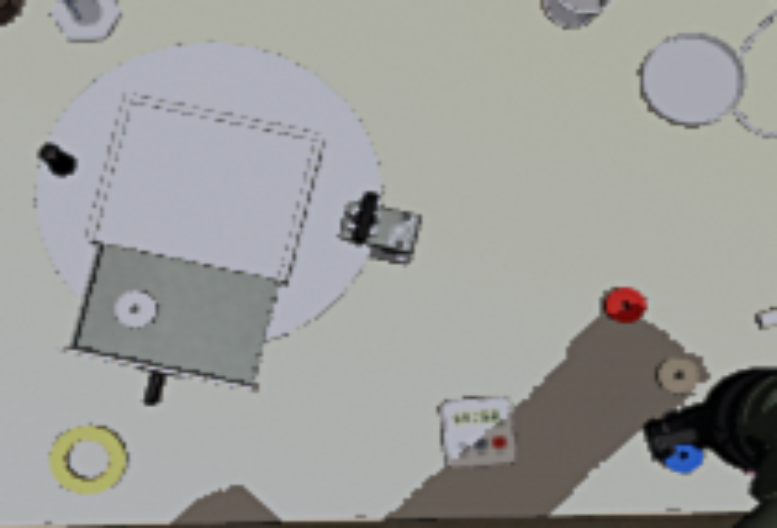

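```bash
python3 - <<'E'
from fit import *
pick([.4327,-.333],1.85)
if observe()["finger_gap"]>.025: place(-.033)
goto(np.array([.32,-.1,.3]),down(B[2]+np.pi/2))
for n in("side","top"):
    f=get_image(n)["frame"]; cv2.imwrite(f"pics/j_{n}f.png",f); cc=f[140:320,150:350] if n=="side" else f[110:270,180:390]
    cv2.imwrite(f"pics/j_{n}.png",cv2.resize(cc,None,fx=3.7,fy=3.3))
E
```

```text
False
[ 0.433  -0.3334  0.0126] [0.3 0.  5.9] 0.032293964729511106
[ 0.4322 -0.3325  0.1991] [ 0.4 -0.2 -1.3] 0.032240523438431166 65.375
above [0.4887 0.0619 0.1999] 0.032188245696136895
False
False
[0.4889 0.0625 0.0467] [ 0.3 -0.8 -0.4] 0.03207890470454934
[0.5 0.2 0.2] 0.045787048511070405
70.6583
```

View pics/j_side.png

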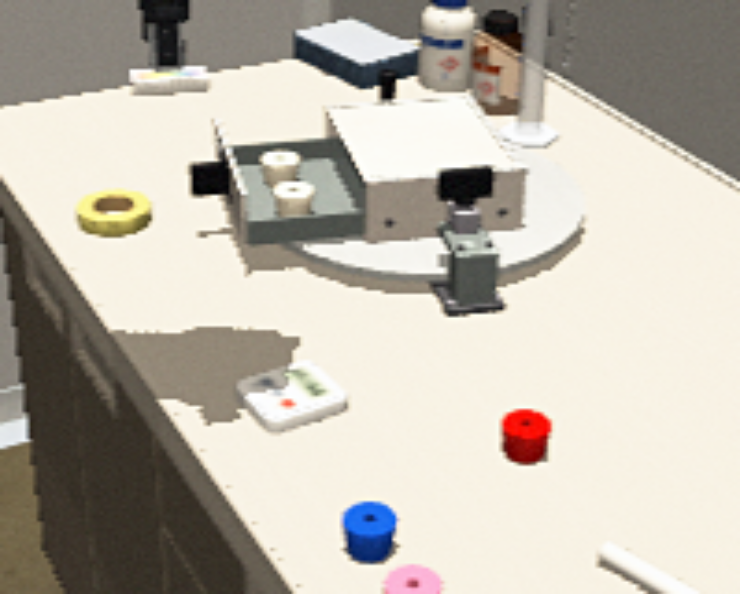

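View pics/j_topf.png

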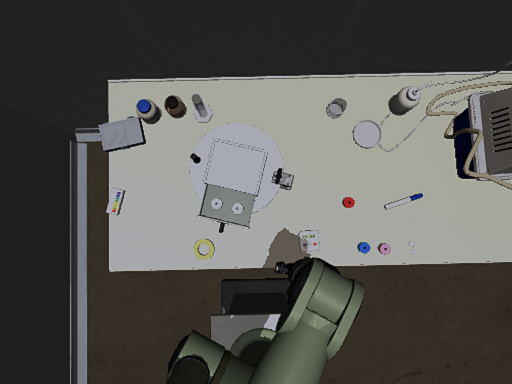

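```bash
python3 - <<'E'
from fit import *
y0=B[2]+np.pi/2; ux=np.array([np.cos(B[2]),np.sin(B[2]),0])
t=np.array([.4289,.1126,.051])
move_gripper(.045,20)
goto(np.array([*t[:2],.18]),down(y0))
print(servo_line(t,velocity=.08,f_stop=8))
move_gripper(0,20); o=observe(); e0=o["ee_pos"].copy(); print(np.round(e0,4),np.round(o["contact_force"],1),o["finger_gap"])
for s in(.03,.06,.085,.102):
    st=servo_line(t+s*ux,velocity=.04,f_stop=15); o=observe(); print(s,st,np.round((o["ee_pos"]-e0)@ux,4),np.round(o["ee_pos"],4),np.round(o["contact_force"],1))
    if st: break
pause(.2); move_gripper(.045); o=observe(); print(np.round(o["contact_force"],1),o["finger_gap"])
servo_line(o["ee_pos"]+[0,0,.13],velocity=.12)
goto(np.array([.35,-.15,.3]),down(y0))
for n in("side","top"):
    d=get_image(n); f=d["frame"]; cv2.imwrite(f"pics/k_{n}f.png",f); cc=f[150:240,200:320] if n=="side" else f[110:230,170:310]
    cv2.imwrite(f"pics/k_{n}.png",cv2.resize(cc,None,fx=5,fy=5))
print(observe()["t"])
E
```

```text
False
[0.4291 0.1126 0.0512] [-0.6  1.4  2.5] 0.009964869073402445
0.03 False 0.031 [0.4591 0.1049 0.0512] [ 0.9 -0.6  3.9]
0.06 False 0.0604 [0.4876 0.0975 0.0512] [ 0.6 -0.6  5.3]
0.085 False 0.0856 [0.5119 0.0913 0.0512] [ 0.4 -0.7  4.9]
0.102 True 0.0999 [0.5258 0.0877 0.0512] [-0.4  0.1  5.6]
[ 0.  -0.3  0.1] 0.04502547953919952
81.375
```

View pics/k_side.png

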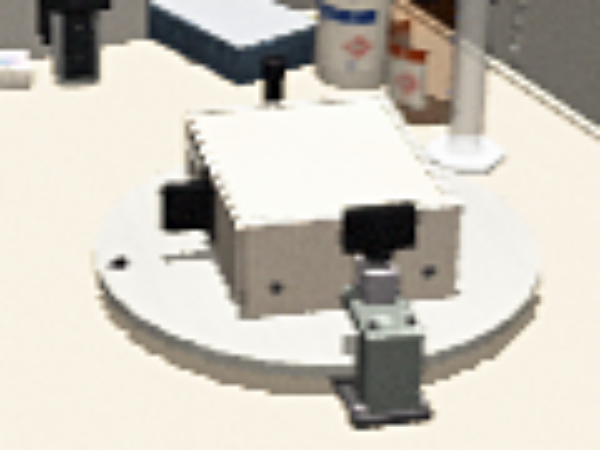

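View pics/k_top.png

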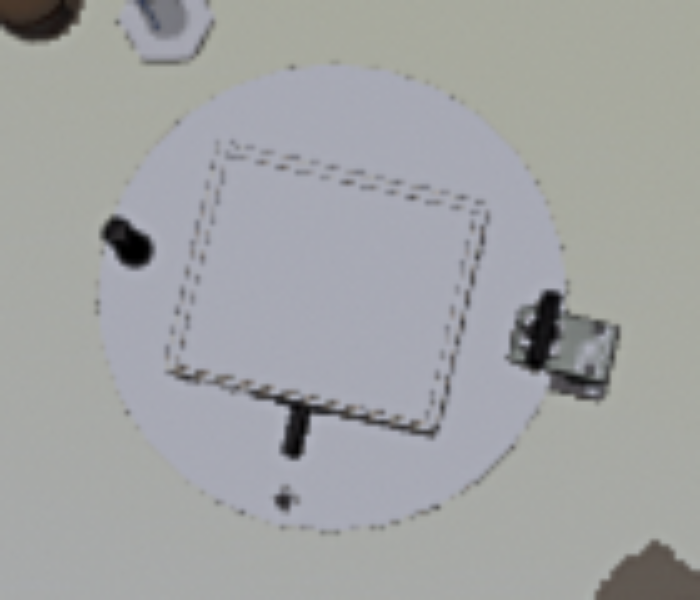

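View pics/k_topf.png

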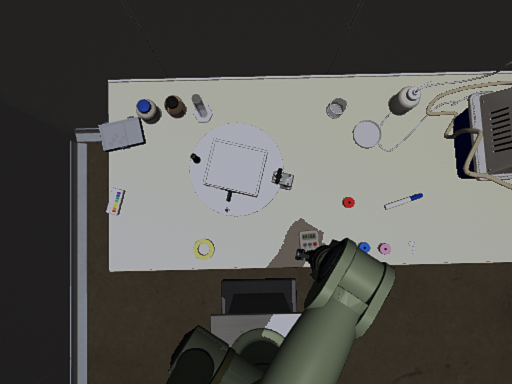

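```bash
python3 - <<'E'
from cell import *
print(observe()["contact_force"]); print(close_job()); print(observe()["t"])
E
```

```text
[ 0.37860353  0.02122129 -0.93073944]
the job is handed in; nothing more can be done
None
the job is handed in; nothing more can be done
```

The job is done and handed in at about 81 s of the 210 s allowed; `close_job()` gives no verdict.

- **Unlocking:** I lifted the plunger about 22 mm, twisted it 1.3 rad and let it down. The pictures showed it staying out by itself.
- **Swing and relock:** I swung the cabinet by its post to the other lock position and twisted the plunger back. The pin dropped straight in. The T-grip ended at the height where it had started (tool z 0.106), and the final side picture agrees.
- **Stoppers:** I found two off-white stoppers on the bench. One had been knocked a few centimetres aside, so I located it again before picking it up. Both stood upright in the drawer before I shut it. The red, blue and pink ones were not touched.
- **Drawer:** I pushed it shut until the force rose by 15 N, about 2.5 mm further in than where I had first gripped it. Its front looks flush in the final pictures.
- **Final state:** In the final top view the dish, timer, tape roll, box and marker look unmoved. The gripper was clear of everything, with about 1 N read on the tool.

**Checks that disagreed:**
- My first camera estimate of the base was 3–4 mm off in y, found when gripping the plunger, and I corrected it.
- Two estimates of the swing angle differed by about 0.02 rad. I split the difference by turning the turntable back 0.01 rad.

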